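Turn the strapping saddle over for bowls

TASK

Change the strapping stand over from mugs to bowls: take the long wooden saddle lying on the bench, turn it over so that its wide-set ridges face up, and seat it fully home on the narrow sloping head of the stand, flat, with both pins in their holes (it fits only one way round). Let go of it and leave everything else on the bench where it is.

Things in the scene. Friction and masses are not known exactly. Their poses are not given: they have to be found in the camera images.
- saddle: long wooden saddle: slab 140 (x) x 56 (y) x 28 (z) mm, origin at its middle; two ridges across each face, 12 wide, 12 high, 50 long (52 mm thick over all). +z mug face: close-set ridges at x = -40, +40; -z bowl face: wide-set ridges at x = -64, +64, at the ends. 0.2 to 0.45 kg. Starts flat, mug face (+z) up, origin 26 mm over the table. Stands by itself on its +x or -x end
- hole_a (a point): mouth centre, on the saddle's mug face, of hole a: square, 14 mm, right through the slab, at x = -20, y = +8, z = +14 mm in the saddle's frame
- hole_b (a point): mouth centre, on the saddle's mug face, of hole b: square, 14 mm, right through the slab, at x = +12, y = -8, z = +14 mm in the saddle's frame
- stand: strapping stand, bolted to the table: foot 150 x 100 x 10 mm, post 30 x 24 mm, carrying the sloping head. Origin under the foot's centre, z up; the head slopes down towards the stand's +x
- head: the stand's fixed steel head, 54 (x) x 34 (y) x 16 mm, sloping 18 degrees. Origin at the centre of its top face, 105 mm over the table; z is that face's normal, +x runs downhill. The seated saddle has its mug face flat on this face, head between the close-set ridges, a pin in each hole: saddle +x along head +x, saddle y and z opposite to the head's, saddle origin 14 mm off the face
- pin_a (a point): foot of steel pin a on the head's top face, at x = -20, y = -8 mm in the head's frame; it goes in hole a. 12 mm high, 10 mm thick up to 5 mm, then tapering to 4 mm
- pin_b (a point): foot of steel pin b on the head's top face, at x = +12, y = +8 mm in the head's frame; it goes in hole b. Same shape as pin a
- small_saddle: bystander: a shorter saddle of the same make (100 x 56 x 52 mm, no holes). Origin at its middle
- mug: bystander: brown mug, 90 mm high, 80 mm across, with a handle. Origin under its centre
- teacup: bystander: cream cup without handle, 70 mm high, 84 mm across. Origin under its centre
- tape_roll: bystander: roll of red strapping tape lying flat, 100 mm across, 30 mm high. Origin under its centre
- jar: bystander: brown pot-bellied jar, 120 mm high, 92 mm across. Origin under its centre
- bowls: bystander: stack of five cream bowls upside down, 98 mm high, 116 mm across. Origin under its centre
- sugar_pot: bystander: cream lidded pot, 96 mm high, 88 mm across. Origin under its centre
There are look-alikes about, which are no part of the job. Leave any black look-alike of the saddle alone.

How it is judged:
At the end, for the whole second after the job is handed in: The long saddle rests on the stand's head, wide-set ridges up, its mug face flat on the head (within 0.06 rad), each hole's mouth within 4.5 mm of the foot of its own pin, at rest and released; every bystander is within 20 mm of where it began (distance between hole_a and pin_a below 0.0045 m and distance between hole_b and pin_b below 0.0045 m and angle between the z axis of saddle and the z axis of head, either way round below 0.06 rad and linear speed of saddle below 0.02 m/s and angular speed of saddle below 0.1 rad/s and distance of each of small_saddle, mug, teacup, tape_roll, jar, bowls, sugar_pot from where it was at the start of the episode below 0.02 m); the robot touches nothing.
It fails at once if a bystander was pushed 20 mm or more, or tipped over (distance of any of small_saddle, mug, teacup, tape_roll, jar, bowls, sugar_pot from where it was at the start of the episode above 0.02 m or angle between any of small_saddle, mug, teacup, tape_roll, jar, bowls, sugar_pot's own z axis and vertical above 0.35 rad).
It also fails if it takes over 58 s, if anything falls off the work surface, if the arm or the gripper's body presses on something with over 40 N, if the wrist force passes 120 N, or if a joint passes its speed limit or range.

ROBOT

A 6-joint arm with a two-finger parallel gripper is mounted at the origin on the work surface. World frame = base frame: x ahead of the robot, y to its left, z up, the work surface at z = 0. Lengths are in m, angles in rad, forces in N, time in s.
With the tool pointing down it reaches from about 0.35 to 0.975 m from the base axis. Payload 7.1 kg.
Tool frame: the origin (TCP) lies at the very end of the fingers, on their centre line; the grasp point (between the pads) lies 19 mm behind it; z points along the fingers, y is the line along which they close (so a half turn about z gives the same grasp; the last joint's range is limited). The gripper opens to 88 mm and grips with 3 to 60 N. Pads are 20 mm wide; open, the fingers measure 115 mm over their backs; the gripper's body (75 mm by 178 mm) begins 61 mm behind the grasp point.
Start: joints at [-1.342, 0.423, 1.63, -0, 1.089, -0.019], TCP at [0.153, -0.606, 0.223] pointing down, gripper open.
Joint ranges: [-3, 3], [-0.9, 2.11], [0.09, 2.58], [-1.31, 4.45], [0.11, 2.69], [-2.54, 2.54]. Speed limits (rad/s): [2.39, 2.39, 3.01, 3.14, 3.14, 3.14].

INTERFACE

Orientations are given as a unit quaternion [x, y, z, w].
In Python, from plant import ctrl gives the robot as it stands. The module is installed in compiled form; this text tells all that it offers.
- The arm moves only by the shell command python3 -m crank 'ROWS'. ROWS is JSON, a list of rows, each an object with "delta_pos": the shift along the world's x, y, z in mm, a list of three; "turn": the turn about the world's z in degrees; "gripper": the finger opening in mm, from 0 to 87.8. A call has 1 to 20 rows; each row shifts and turns the commanded pose from where the row before left it; what a row does not reach is not made up. A row lasts 1/10 s, in which the tool goes at most 50 mm and 8.59 degrees, less where a joint would pass 70% of its speed; a pose out of reach is approached as far as the arm can. A call is refused whole if a number of a shift passes 50 or a number of a turn 8.59, either way. A call with a gripper value outside its range is refused whole. The fingers move at their own pace and stop on an object; the grip force is fixed at half the most. Time passes only in rows, so rows that do not move let the fingers close. It gives the time, the measured TCP pose, the force, the opening and the grip force at its end, in the units of the state.
- ctrl.sense(): the state, without advancing time (a new reading comes with each control period).
- ctrl.read_camera(name): name is "side" or "top"; returns the picture (400x640x3 uint8, blue, green, red); there is no depth.
- ctrl.get_calibration(name): a dict with "vertical_fov" (degrees; the focal length in pixels is half the picture's height over the tangent of half this angle, whatever the lens; pixels are square), "cx", "cy" (the principal point, pixels), "dist_coeffs" ([k1, k2, p1, p2, k3] as OpenCV has them; the pictures are not rectified), "rvec" (rotation vector, rad) and "tvec" (3), from world to camera coordinates, as OpenCV has them. Camera axes: x right, y down, z forward; pixel columns grow to the right and rows downward; lengths in m; the calibration is good to about 2 mm. A picture is of the moment at which its call begins. get_calibration takes no time and is no camera call.
- ctrl.sign_off(): hands the job in; it is judged then, once.
The state is a dict: "clock": time; "q": joint angles; "dq": joint speeds; "effort": joint torques, N m; "ee_pos": TCP position; "tcp_rot": TCP orientation; "force": force on the tool from outside, world axes, zero at the start; "moment": the same for the moment, N m; "opening": finger opening in m; "grip_force": force on a finger pad.
Only numpy, scipy, OpenCV 4.12 (cv2) and the standard library are available. Lean on these libraries where they do the work, as an engineer would, in place of code of your own. Each camera call takes 0.05 s, during which the arm holds its last target. There are 200 camera calls.

## Working session

There is one attempt and no reset: what is moved stays moved. The work goes in short steps, Python scripts to look and compute and a shell command to move; the robot and the scene stay as the last step left them, time stands still between calls to the robot, and variables do not carry over. Pictures are saved under pics/ and viewed, at most 10 in all, crops included, and the job is handed in when it is done.

```bash
mkdir -p pics && cat > h.py <<'E'
import numpy as np, cv2
from plant import ctrl
def cam(n):
    c=ctrl.get_calibration(n); f=200/np.tan(np.radians(c['vertical_fov'])/2)
    K=np.array([[f,0,c['cx']],[0,f,c['cy']],[0,0,1.]])
    return K,np.array(c['dist_coeffs'],float),np.array(c['rvec'],float).ravel(),np.array(c['tvec'],float).ravel()
def proj(n,P):
    K,d,r,t=cam(n); return cv2.projectPoints(np.float64(P).reshape(-1,1,3),r,t,K,d)[0][:,0]
def ray(n,uv):
    K,d,r,t=cam(n); R=cv2.Rodrigues(r)[0]
    x=cv2.undistortPoints(np.float64(uv).reshape(-1,1,2),K,d)[:,0]
    return -R.T@t, np.c_[x,np.ones(len(x))]@R
def onplane(n,uv,z):
    o,v=ray(n,uv); return o+v*((z-o[2])/v[:,2:])
def snap(n,f=None):
    im=ctrl.read_camera(n)
    if f: cv2.imwrite('pics/'+f,im)
    return im
E
python3 - <<'E'
from h import *
for n in('top','side'):
    snap(n,n+'0.png'); o,v=ray(n,[[320,200]]); print(n,o,v,cam(n)[0][0,0],cam(n)[1])
print(ctrl.sense())
E
```

```text
top [0.40160623 0.00258627 1.69733527] [[ 0.05752858  0.01227164 -0.99832664]] 471.0420591796039 [-0.1389926  0.         0.         0.         0.       ]
side [0.38557887 0.84368205 0.97466951] [[ 0.10573232 -0.69278988 -0.71361821]] 411.9092224473845 [0.02363118 0.         0.         0.         0.        ]
{'clock': 0.1, 'q': array([-1.34201761e+00,  4.23753370e-01,  1.63062112e+00,  1.08604059e-05,
        1.08859929e+00, -1.90033896e-02]), 'dq': array([ 1.54375829e-04, -2.39633441e-03, -1.38865253e-03, -2.13490388e-04,
       -4.77340051e-04,  9.36215057e-05]), 'effort': array([-7.29376952e-04, -5.45614743e+01, -2.74324661e+01,  6.44584699e-02,
        1.88290532e-02, -2.61999975e-05]), 'ee_pos': array([ 0.15319413, -0.60540856,  0.22198337]), 'tcp_rot': array([ 9.92335390e-01,  1.23571831e-01, -6.75161220e-05, -6.87273198e-04]), 'force': array([0.1782686 , 0.23743344, 0.43794986]), 'moment': array([-0.02511971, -0.03592293,  0.00442244]), 'grip_force': 0.0, 'opening': 0.08776718013367193}
```

View pics/top0.png

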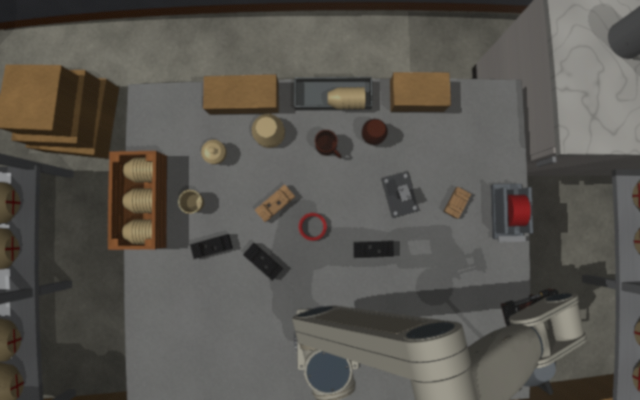

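View pics/side0.png

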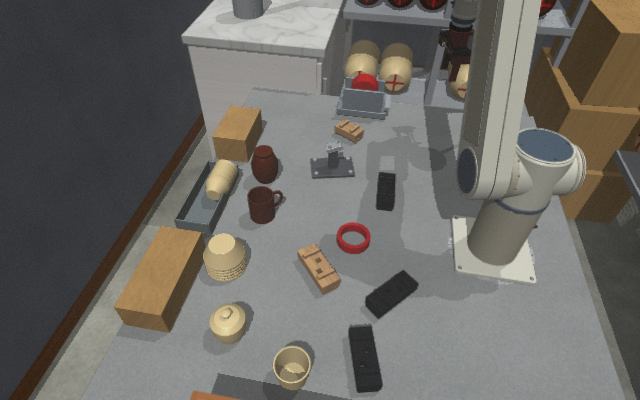

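Candidates: the wooden piece with holes at top (275,203) / side (318,268); the shorter wooden one without holes at top (458,202) / side (349,130); three black look-alikes at top (211,246), (264,260), (375,249). By the description I choose (275,203). The stand is at top (401,195) / side (333,160). I'll check the saddle and stand in one crop.

```bash
python3 - <<'E'
from h import *
t=cv2.imread('pics/top0.png'); s=cv2.imread('pics/side0.png')
g=lambda im,u,v,w:cv2.resize(im[v:v+w*3//4,u:u+w],(400,300),interpolation=cv2.INTER_CUBIC)
cv2.imwrite('pics/crop1.png',np.vstack([np.hstack([g(t,245,180,60),g(t,370,165,64)]),np.hstack([g(s,280,235,80),g(s,300,130,72)])]))
m=cv2.inRange(cv2.cvtColor(t,cv2.COLOR_BGR2HSV),(5,90,80),(22,255,255)); m[:170]=0
n,l,st,c=cv2.connectedComponentsWithStats(m)
for i in range(1,n):
    if st[i,4]>100: 
        r=cv2.minAreaRect(np.argwhere(l==i)[:,::-1].astype(np.float32)); b=cv2.boxPoints(r)
        print(st[i],r); print(onplane('top',[r[0]],.045)); P=onplane('top',b,.045); print(P.round(4).tolist())
h=cv2.cvtColor(t,cv2.COLOR_BGR2HSV)
g=cv2.cvtColor(t,cv2.COLOR_BGR2GRAY)[165:225,375:425]; print(g[::2,::2])
E
```

```text
[ 107  170   49   80 1493] ((130.99998474121094, 209.49996948242188), (78.99998474121094, 47.99999237060547), 90.0)
[[0.47042137 0.70485855 0.045     ]]
[[0.6156, 0.8002, 0.045], [0.612, 0.6164, 0.045], [0.3285, 0.6139, 0.045], [0.3281, 0.7959, 0.045]]
[256 186  38  35 577] ((274.72943115234375, 203.01766967773438), (15.727458000183105, 38.613624572753906), 49.398704528808594)
[[0.48808114 0.18235341 0.045     ]]
[[0.4656, 0.2524, 0.045], [0.5531, 0.1483, 0.045], [0.5105, 0.1125, 0.045], [0.4232, 0.2164, 0.045]]
[445 188  25  30 425] ((457.10003662109375, 202.3000030517578), (15.652474403381348, 27.280029296875), 26.56505012512207)
[[ 0.4826781  -0.46329466  0.045     ]]
[[0.4525, -0.4151, 0.045], [0.5386, -0.4617, 0.045], [0.5131, -0.512, 0.045], [0.427, -0.465, 0.045]]
[[101 102 101 101  99 100 101  99 100 100  99 101 103 102 102 103 102 104
  104 105 105 105 105 104 103]
 [101 101 101  99  98 100 100 100 100 100 100 101 102 101 102 102 102 102
  104 103 105 105 105 103 103]
 [101 100 100 100  99 100  99  99  99 100 101 100 101 101 102 100 100 103
  104 103 104 105 105 103 104]
 [1
[... 2132 characters left out ...]
65  70  89  72  61  60  60  60  60  60
   62  67  75  77  92 100 102]
 [103 102 102 101 101 101  99  94  72  84 114  84  61  60  60  63  71  74
   87  91  98  99 102 102 102]
 [103 103 101 101 101  99  99  97  75  68  83  68  65  72  76  89  98 100
  101 102 102 101 103 103 103]
 [104 104 101 102 100 100 100 100  89  72  74  86  90  97  98 101 101 100
  101 101 103 103 103 103 104]
 [104 103 102 102 102 102 102 100  98  96  96  99 100  99 100 101 101 101
  102 101 101 102 103 103 104]
 [104 104 103 103 103 102 101 100 100  98 100 100 100  99 101 100 102 102
  102 102 101 103 104 103 103]
 [103 103 102 102 103 101 100 101  99  99 100 100  99 100 101 100 102 102
  103 103 103 102 102 103 104]]
```

View pics/crop1.png

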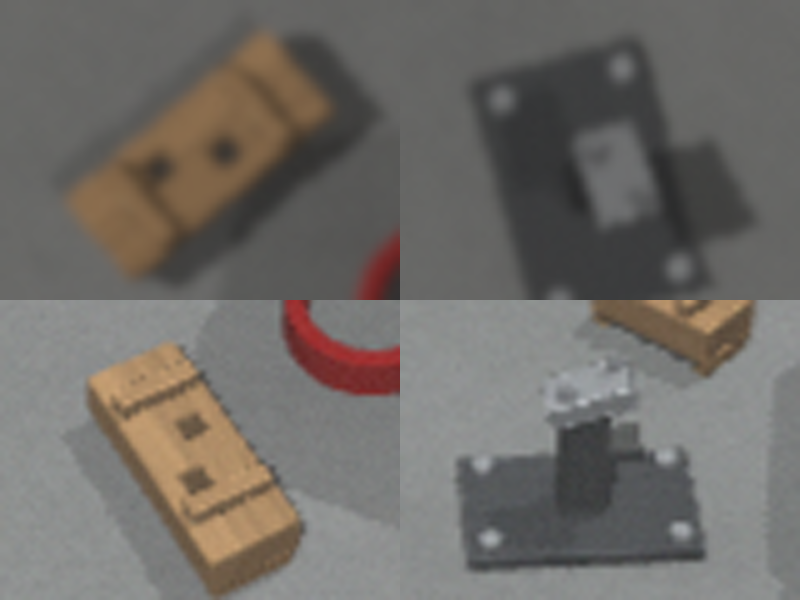

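The crop shows the chosen saddle with its two holes. The lower-left hole, top (269,205), is the one close to its ridge, so it is hole a and saddle +x points to the upper right of the top image. The stand's head is the light plate at top (401,194). I need a sharper crop for its slope direction.

```bash
python3 - <<'E'
from h import *
s=np.mean([ctrl.read_camera('side').astype(float) for _ in range(4)],0).astype(np.uint8)
t=np.mean([ctrl.read_camera('top').astype(float) for _ in range(4)],0).astype(np.uint8)
cv2.imwrite('pics/ta.png',t);cv2.imwrite('pics/sa.png',s)
# side crop u 320..350 v 140..162.5 ; top crop u 382..412 ->
g=lambda im,u,v,w:cv2.resize(im[v:v+w*3//2,u:u+w],(400,600),interpolation=cv2.INTER_CUBIC)
cv2.imwrite('pics/crop2.png',np.clip(1.5*np.hstack([g(t,387,174,28).astype(float),g(s,317,134,34)]),0,255).astype(np.uint8))
a,b=onplane('top',[[269,205.2],[278.75,202.5]],.040); print(a,b)
d=(b-a)[:2]; yaw=np.arctan2(d[1],d[0])-np.arctan2(-16,32); x=np.array([np.cos(yaw),np.sin(yaw)]); print('yaw',np.degrees(yaw),'len',np.hypot(*d),'centre',(a+b)[:2]/2+.004*x)
# stand bolts in top crop -> pixel
B=[[370+(500-400)*.16,165+98*.16],[370+222*.16,165+67*.16],[370+278*.16,165+268*.16]]
print(onplane('top',B,.012))
E
```

```text
[0.48086313 0.20324132 0.04      ] [0.49000686 0.1686506  0.04      ]
yaw -48.628044034838226 len 0.035778851575067085 centre [0.48807877 0.18294422]
[[ 0.56550838 -0.21505947  0.012     ]
 [ 0.58272934 -0.28625123  0.012     ]
 [ 0.46620657 -0.31600823  0.012     ]]
```

View pics/crop2.png

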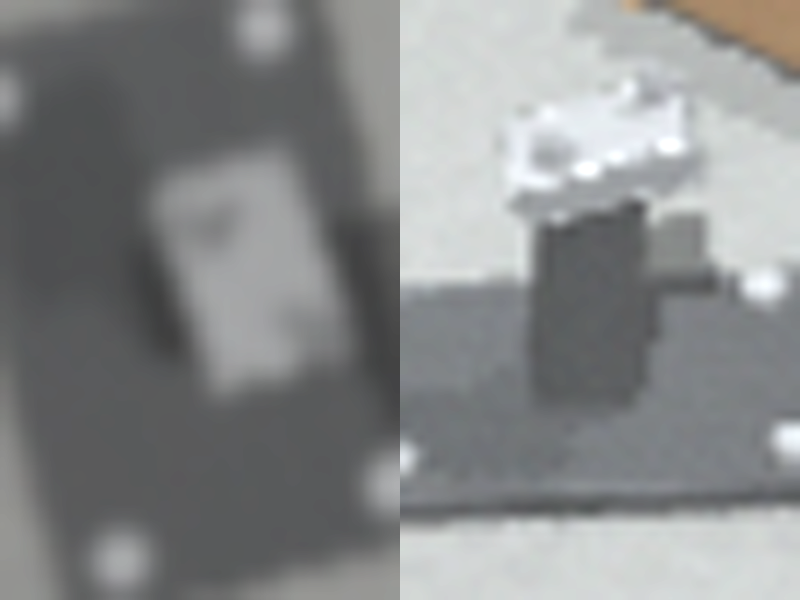

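Side view: the head's top face is low at the left (world +x) and high at the right. Pin a is the uphill one at the right, about (640,95) in the crop, and pin b is at (548,150). So downhill points roughly along world +x at the stand's yaw of about 14°.

The saddle centre is about (0.488, 0.183) with yaw −48.6°. I'll reach its −x end.

```bash
python3 -m crank '[{"delta_pos":[30,36,0],"turn":5.86,"gripper":87},{"delta_pos":[30,36,0],"turn":5.86,"gripper":87},{"delta_pos":[30,36,0],"turn":5.86,"gripper":87},{"delta_pos":[30,36,0],"turn":5.86,"gripper":87},{"delta_pos":[30,36,0],"turn":5.86,"gripper":87},{"delta_pos":[30,36,0],"turn":5.86,"gripper":87},{"delta_pos":[30,36,0],"turn":5.86,"gripper":87},{"delta_pos":[30,36,0],"turn":5.86,"gripper":87},{"delta_pos":[30,36,0],"turn":5.86,"gripper":87},{"delta_pos":[30,36,0],"turn":5.86,"gripper":87},{"delta_pos":[0,47,0],"turn":5.86,"gripper":87},{"delta_pos":[0,47,0],"turn":5.86,"gripper":87},{"delta_pos":[0,47,0],"turn":5.86,"gripper":87},{"delta_pos":[0,47,0],"turn":5.86,"gripper":87},{"delta_pos":[0,47,0],"turn":5.86,"gripper":87},{"delta_pos":[0,47,0],"turn":5.86,"gripper":87},{"delta_pos":[0,47,0],"turn":5.86,"gripper":87},{"delta_pos":[0,47,0],"turn":5.86,"gripper":87},{"delta_pos":[0,47,0],"turn":5.86,"gripper":87},{"delta_pos":[0,47,0],"turn":5.86,"gripper":87}]'
python3 - <<'E'
from h import *
for n,p,z in [('top',[404.6,192.9],.105),('top',[313,227],.03),('top',[327,143],.09),('top',[401.9,205.2],.1),('top',[395.4,213.2],.012)]: print(p,onplane(n,[p],z).round(4))
c=lambda u,v:[387+u/14.286,174+v/14.286]
s=lambda u,v:[317+(u-400)/11.765,134+v/11.765]
for z,p in [(.105,c(252,270)),(.097,c(222,167)),(.113,c(283,372))]: print('head',onplane('top',[p],z).round(4))
# predicted pixels for head at guess
E
```

```text
clock: 2.5
ee_pos: [0.4531, 0.2262, 0.223]
tcp_rot: [0.41, 0.912, 0.0, 0.0]
force: [0.3, 0.1, 0.2]
opening: 0.0869
grip_force: 0.0
[404.6, 192.9] [[ 0.514  -0.2657  0.105 ]]
[313, 227] [[0.4024 0.0489 0.03  ]]
[327, 143] [[ 0.6909 -0.004   0.09  ]]
[401.9, 205.2] [[ 0.4725 -0.2564  0.1   ]]
[395.4, 213.2] [[ 0.448  -0.2466  0.012 ]]
head [[ 0.514  -0.2659  0.105 ]]
head [[ 0.5394 -0.2606  0.097 ]]
head [[ 0.4892 -0.2714  0.113 ]]
```

```bash
python3 -m crank '[{"delta_pos":[-1.4,-2,-45],"turn":0,"gripper":87},{"delta_pos":[0,0,-45],"turn":0,"gripper":87},{"delta_pos":[0,0,-45],"turn":0,"gripper":87},{"delta_pos":[0,0,-45],"turn":0,"gripper":87},{"delta_pos":[0,0,-35],"turn":0,"gripper":87},{"delta_pos":[0,0,0],"turn":0,"gripper":45},{"delta_pos":[0,0,0],"turn":0,"gripper":45},{"delta_pos":[0,0,0],"turn":0,"gripper":45},{"delta_pos":[0,0,0],"turn":0,"gripper":45},{"delta_pos":[0,0,0],"turn":0,"gripper":45}]'
```

```text
clock: 3.5
ee_pos: [0.4533, 0.2228, 0.0097]
tcp_rot: [0.412, 0.911, 0.001, 0.001]
force: [-0.7, -0.4, 9.8]
opening: 0.0564
grip_force: 29.9
```

```bash
python3 -m crank '[{"delta_pos":[2,-2,20],"turn":0,"gripper":45},{"delta_pos":[4,-4,25],"turn":0,"gripper":45},{"delta_pos":[6,-7,25],"turn":0,"gripper":45},{"delta_pos":[10,-12,25],"turn":0,"gripper":45},{"delta_pos":[14,-16,20],"turn":0,"gripper":45},{"delta_pos":[16,-18,15],"turn":0,"gripper":45},{"delta_pos":[0,0,20],"turn":0,"gripper":45},{"delta_pos":[0,0,0],"turn":0,"gripper":45}]'
python3 - <<'E'
from h import *
a=snap('side');b=snap('top');print(ctrl.sense()['force'],ctrl.sense()['moment'])
cv2.imwrite('pics/v1.png',np.hstack([cv2.resize(a[180:330,230:430],(400,300)),cv2.resize(b[150:255,230:370],(400,300))]))
E
```

```text
clock: 4.3
ee_pos: [0.5057, 0.1631, 0.1606]
tcp_rot: [0.412, 0.911, 0.002, 0.002]
force: [0.0, 0.4, -2.3]
opening: 0.0563
grip_force: 29.9
[-0.46057316 -0.03793814 -2.84923555] [ 0.13341025 -0.00717436 -0.01607609]
```

View pics/v1.png

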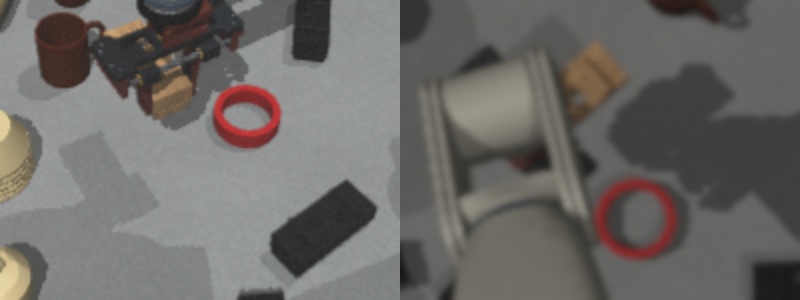

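The side view shows the gripper holding the saddle at about (165,85) in the crop, still nearly level and not swung down. I'll lower it and ease the grip to see whether it pivots in the pads.

```bash
python3 -m crank '[{"delta_pos":[-10,0,-20],"turn":0,"gripper":45},{"delta_pos":[-10,0,-20],"turn":0,"gripper":45},{"delta_pos":[0,0,0],"turn":0,"gripper":55.5}]'; python3 -m crank '[{"delta_pos":[0,0,0],"turn":0,"gripper":56}]';  python3 -m crank '[{"delta_pos":[0,0,0],"turn":0,"gripper":56.2}]'
python3 -c "
from h import *
a=snap('side','v2.png');s=ctrl.sense();print(s['force'],s['moment'])"
```

```text
clock: 4.7
ee_pos: [0.4795, 0.1624, 0.1144]
tcp_rot: [0.411, 0.912, -0.003, -0.003]
force: [-0.2, -0.3, -3.9]
opening: 0.0559
grip_force: 29.9
clock: 4.8
ee_pos: [0.4833, 0.1633, 0.1171]
tcp_rot: [0.411, 0.912, -0.001, -0.001]
force: [1.1, 0.5, -1.2]
opening: 0.0561
grip_force: 3.0
clock: 4.9
ee_pos: [0.485, 0.1634, 0.1183]
tcp_rot: [0.411, 0.912, 0.0, 0.001]
force: [-0.0, -0.3, -0.8]
opening: 0.0562
grip_force: 0.3
[-1.47787381  2.22903685  2.52402738] [ 0.27897187 -0.03738055  0.0003918 ]
```

```bash
python3 -c "
import cv2;a=cv2.imread('pics/v2.png');cv2.imwrite('pics/v2c.png',cv2.resize(a[190:310,250:410],(640,480),interpolation=cv2.INTER_CUBIC))"
```

```text
(no output)
```

View pics/v2c.png

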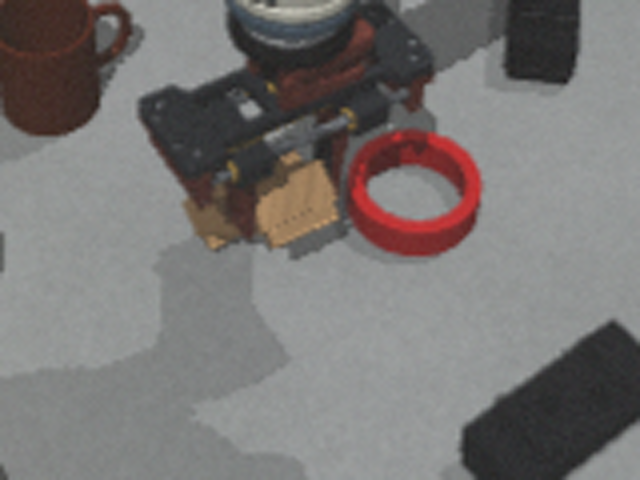

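```bash
python3 -m crank '[{"delta_pos":[0,0,0],"turn":0,"gripper":50},{"delta_pos":[0,0,0],"turn":0,"gripper":50}]'
python3 - <<'E'
from h import *
im=snap('side','v3.png'); snap('top','v3t.png')
s=ctrl.sense();print(s['force'],s['moment'])
cv2.imwrite('pics/v3c.png',cv2.resize(im[190:310,250:410],(640,480),interpolation=cv2.INTER_CUBIC))
h=cv2.cvtColor(im,cv2.COLOR_BGR2HSV); m=cv2.inRange(h,(8,80,90),(20,200,255));m[:200]=0;m[310:]=0;m[:,:280]=0;m[:,345:]=0
p=np.argwhere(m);print(len(p),p.min(0),p.max(0))
# predicted pixels of grasp point and vertical hanging point
g=s['ee_pos']+[0,0,.019];ux=np.array([.661,-.75,0])
print('grasp',proj('side',g),'hang end',proj('side',g-[0,0,.125]),'level end',proj('side',g+.125*ux))
E
```

```text
clock: 5.15
ee_pos: [0.4851, 0.1637, 0.1187]
tcp_rot: [0.412, 0.911, 0.001, 0.001]
force: [-0.4, 2.5, 4.7]
opening: 0.0559
grip_force: 30.0
[-0.49248142  3.73278999  6.41112937] [ 0.77226469 -0.10624041  0.02196898]
515 [210 302] [264 338]
grasp [[320.55927284 236.74055041]] hang end [[319.62278989 264.78135248]] level end [[297.18838595 206.89897015]]
```

View pics/v3c.png

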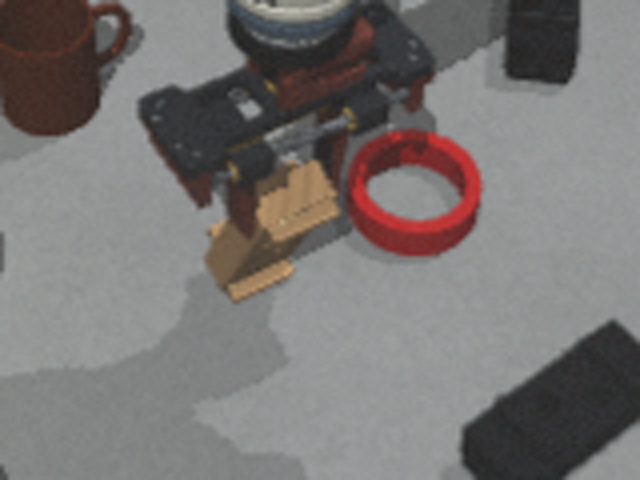

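```bash
python3 - <<'E'
from h import *
c=lambda u,v:[250+u/4,190+v/4]
ux=np.array([.661,-.75]);uy=np.array([.75,.661]);g=np.array([.4851,.1637])
for n,p in dict(lowL=(230,300),lowR=(295,270),ridgeTopL=(225,283),ridgeTopR=(290,260),L=(207,258),upR=(340,208),upL=(265,245),ridge0=(255,262)).items():
    for z in (0,.01,.05,.1,.14):
        q=onplane('side',[c(*p)],z)[0][:2]-g; print(n,z,'along x %.0f  y %.0f'%(1e3*q@ux,1e3*q@uy),end=' | ')
    print()
E
```

```text
lowL 0 along x 25  y 25 | lowL 0.01 along x 18  y 29 | lowL 0.05 along x -6  y 43 | lowL 0.1 along x -37  y 61 | lowL 0.14 along x -62  y 76 | 
lowR 0 along x 23  y -29 | lowR 0.01 along x 17  y -25 | lowR 0.05 along x -7  y -8 | lowR 0.1 along x -38  y 13 | lowR 0.14 along x -63  y 29 | 
ridgeTopL 0 along x 39  y 21 | ridgeTopL 0.01 along x 33  y 25 | ridgeTopL 0.05 along x 8  y 39 | ridgeTopL 0.1 along x -24  y 57 | ridgeTopL 0.14 along x -49  y 72 | 
ridgeTopR 0 along x 33  y -30 | ridgeTopR 0.01 along x 27  y -26 | ridgeTopR 0.05 along x 2  y -10 | ridgeTopR 0.1 along x -29  y 11 | ridgeTopR 0.14 along x -54  y 28 | 
L 0 along x 65  y 21 | L 0.01 along x 59  y 25 | L 0.05 along x 33  y 39 | L 0.1 along x -0  y 57 | L 0.14 along x -27  y 72 | 
upR 0 along x 55  y -89 | upR 0.01 along x 49  y -84 | upR 0.05 along x 23  y -65 | upR 0.1 along x -10  y -41 | upR 0.14 along x -35  y -22 | 
upL 0 along x 54  y -22 | upL 0.01 along x 48  y -18 | upL 0.05 along x 22  y -1 | upL 0.1 along x -11  y 19 | upL 0.14 along x -36  y 35 | 
ridge0 0 along x 44  y -7 | ridge0 0.01 along x 38  y -3 | ridge0 0.05 along x 13  y 12 | ridge0 0.1 along x -19  y 32 | ridge0 0.14 along x -45  y 48 |
```

The lowest wood edge, crop (230,300)–(295,270), lies on the table. So the saddle has swung to about 19° short of vertical, standing on its +x end's edge. I'll walk the top over to make it upright with a light grip.

```bash
python3 -m crank '[{"delta_pos":[6,-7,0],"turn":0,"gripper":55.8},{"delta_pos":[6,-7,0],"turn":0,"gripper":55.9},{"delta_pos":[6,-7,0],"turn":0,"gripper":55.9},{"delta_pos":[6,-7,0],"turn":0,"gripper":55.9},{"delta_pos":[6,-7,0],"turn":0,"gripper":55.9},{"delta_pos":[0,0,0],"turn":0,"gripper":55.9}]'
python3 - <<'E'
from h import *
im=snap('side','v4.png'); s=ctrl.sense();print(s['force'],s['moment'])
cv2.imwrite('pics/v4c.png',cv2.resize(im[190:290,250:370],(720,600),interpolation=cv2.INTER_CUBIC))
E
```

```text
clock: 5.85
ee_pos: [0.5139, 0.1269, 0.1173]
tcp_rot: [0.412, 0.911, -0.001, -0.0]
force: [0.4, -0.7, 2.0]
opening: 0.0558
grip_force: 3.4
[ 0.47622171 -0.56792811  1.97249982] [-0.25831828 -0.16359685  0.05351355]
```

View pics/v4c.png

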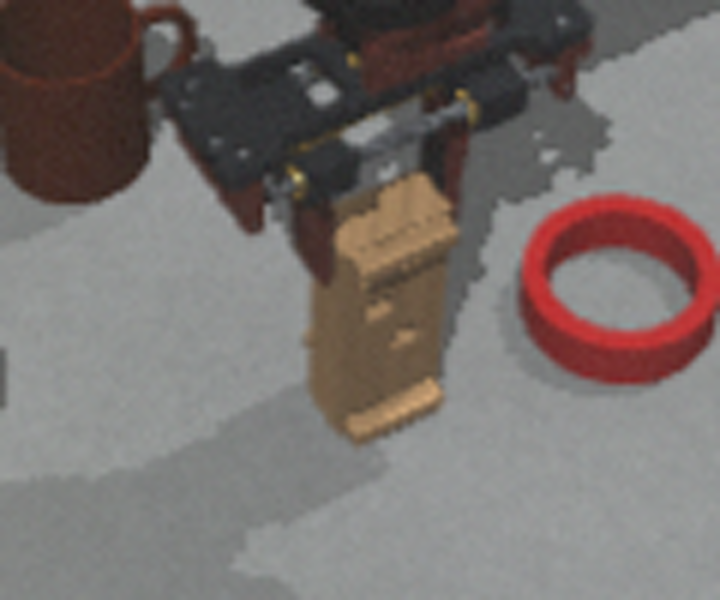

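The saddle is now nearly upright on its +x end, bowl face towards the camera. Its bottom ridge edge is at crop (345,440)–(440,400) and the top ridge edge at about (350,250)–(452,210). I'll compute the tilt and position from those edges.

```bash
cat > edge.py <<'E'
from h import *
E
python3 - <<'E'
from h import *
c=lambda u,v:[250+u/6,190+v/6]
ux=np.array([.661,-.75]);uy=np.array([.75,.661]);g=np.array([.5139,.1269])
for n,p,z in [('botL',(348,441),0),('botR',(442,402),0),('topL',(350,250),.14),('topR',(452,210),.14),('rlowL',(362,281),.128),('rlowR',(460,237),.128)]:
    P=onplane('side',[c(*p)],z)[0][:2];q=P-g; print(n,P.round(4),'along x %.0f  y %.0f'%(1e3*q@ux,1e3*q@uy))
E
```

```text
botL [0.52   0.1567] along x -18  y 24
botR [0.4795 0.1253] along x -22  y -27
topL [0.5194 0.1547] along x -17  y 23
topR [0.4791 0.1232] along x -20  y -29
rlowL [0.5127 0.1613] along x -27  y 22
rlowR [0.4743 0.128 ] along x -27  y -29
```

```bash
python3 -m crank '[{"delta_pos":[0,0,0],"turn":0,"gripper":60},{"delta_pos":[0,0,0],"turn":0,"gripper":75},{"delta_pos":[0,0,0],"turn":0,"gripper":82},{"delta_pos":[0,0,0],"turn":0,"gripper":82},{"delta_pos":[4,-4.5,0],"turn":0,"gripper":82},{"delta_pos":[0,0,-15],"turn":0,"gripper":82},{"delta_pos":[0,0,-15],"turn":0,"gripper":82},{"delta_pos":[0,0,-17],"turn":0,"gripper":82},{"delta_pos":[0,0,0],"turn":0,"gripper":82}]'
python3 - <<'E'
from h import *
im=snap('side','v5.png'); s=ctrl.sense();print(s['force'],s['moment'],s['ee_pos'])
h=lambda im:cv2.inRange(cv2.cvtColor(im[200:275,295:335],cv2.COLOR_BGR2HSV),(8,80,90),(20,200,255))
for f in('v4.png','v5.png'):
    m=h(cv2.imread('pics/'+f));p=np.argwhere(m)+[200,295];print(f,len(p),p.min(0),p.max(0),p[p[:,0]>250].mean(0))
E
```

```text
clock: 6.8
ee_pos: [0.5167, 0.1231, 0.069]
tcp_rot: [0.412, 0.911, -0.001, -0.001]
force: [0.2, 0.6, -0.9]
opening: 0.0821
grip_force: 0.0
[-0.80361098  0.09724592  0.31577165] [ 0.00339189 -0.13767098  0.00226819] [0.5173581  0.12329249 0.06998374]
v4.png 772 [200 298] [263 328] [255.57286432 312.0201005 ]
v5.png 629 [211 302] [262 331] [255.40721649 311.74226804]
```

```bash
python3 -m crank '[{"delta_pos":[0,0,0],"turn":0,"gripper":60},{"delta_pos":[0,0,0],"turn":0,"gripper":50},{"delta_pos":[0,0,0],"turn":0,"gripper":50},{"delta_pos":[0,0,0],"turn":0,"gripper":50},{"delta_pos":[0,0,0],"turn":0,"gripper":55.6}]'; python3 -m crank '[{"delta_pos":[0,0,-1],"turn":0,"gripper":55.8},{"delta_pos":[6.3,-7.2,0],"turn":0,"gripper":55.8}]'; python3 -m crank '[{"delta_pos":[6.3,-7.2,0],"turn":0,"gripper":55.8},{"delta_pos":[6.2,-7.1,-1],"turn":0,"gripper":55.8},{"delta_pos":[6.2,-7.1,-2.6],"turn":0,"gripper":55.8}]'
python3 - <<'E'
from h import *
im=snap('side','v6.png'); s=ctrl.sense();print(s['force'],s['moment'],s['ee_pos'])
h=lambda im:cv2.inRange(cv2.cvtColor(im[180:275,285:345],cv2.COLOR_BGR2HSV),(8,80,90),(20,200,255))
m=h(im);p=np.argwhere(m)+[180,285];print(len(p),p.min(0),p.max(0),p[p[:,0]>250].mean(0))
for r in range(200,268,4): q=p[p[:,0]==r]; print(r,q[:,1].min() if len(q) else 0,q[:,1].max() if len(q) else 0,end='; ')
E
```

```text
clock: 7.35
ee_pos: [0.518, 0.1236, 0.0712]
tcp_rot: [0.411, 0.911, 0.0, 0.0]
force: [-1.9, -0.4, 2.2]
opening: 0.0562
grip_force: 17.7
clock: 7.55
ee_pos: [0.5235, 0.1169, 0.0701]
tcp_rot: [0.411, 0.912, -0.0, -0.0]
force: [-2.1, 0.9, 2.1]
opening: 0.0559
grip_force: 7.5
clock: 7.85
ee_pos: [0.5435, 0.0943, 0.0661]
tcp_rot: [0.411, 0.911, -0.0, 0.0]
force: [-0.9, -0.7, 2.9]
opening: 0.0561
grip_force: 7.4
[ 0.63662257 -2.39657933  3.89325297] [-0.31761378  0.06578367  0.09329044] [0.54433596 0.09340322 0.06573251]
792 [202 291] [260 322] [254.36423841 310.70860927]
200 0 0; 204 0 0; 208 317 318; 212 305 308; 216 312 315; 220 303 316; 224 291 316; 228 298 316; 232 298 317; 236 298 318; 240 298 319; 244 299 319; 248 300 320; 252 301 321; 256 302 318; 260 308 310; 264 0 0;
```

```bash
python3 -m crank '[{"delta_pos":[5.9,-6.6,-3.2],"turn":0,"gripper":55.8},{"delta_pos":[5.9,-6.6,-3.2],"turn":0,"gripper":55.8},{"delta_pos":[5.3,-6,-5],"turn":0,"gripper":55.8},{"delta_pos":[5.3,-6,-5],"turn":0,"gripper":55.8}]'; python3 -m crank '[{"delta_pos":[3.8,-4.3,-5.5],"turn":0,"gripper":55.8},{"delta_pos":[3.8,-4.3,-5.5],"turn":0,"gripper":55.8},{"delta_pos":[2.8,-3.1,-5.5],"turn":0,"gripper":55.8},{"delta_pos":[0,0,0],"turn":0,"gripper":55.8}]'
python3 - <<'E'
from h import *
im=snap('side','v7.png'); s=ctrl.sense();print(s['force'],s['moment'],s['ee_pos'])
cv2.imwrite('pics/v7c.png',cv2.resize(im[190:280,260:380],(800,600),interpolation=cv2.INTER_CUBIC))
E
```

```text
clock: 8.3
ee_pos: [0.566, 0.0691, 0.0493]
tcp_rot: [0.412, 0.911, -0.0, 0.0]
force: [-0.7, -1.3, 2.9]
opening: 0.0564
grip_force: 7.7
clock: 8.7
ee_pos: [0.5762, 0.0578, 0.0323]
tcp_rot: [0.412, 0.911, 0.0, -0.0]
force: [0.7, 0.7, -1.4]
opening: 0.0561
grip_force: 7.8
[ 0.5970076  -0.12708921 -2.07236655] [-0.04779025 -0.23286392 -0.02765105] [0.57548942 0.05814379 0.03234184]
```

View pics/v7c.png

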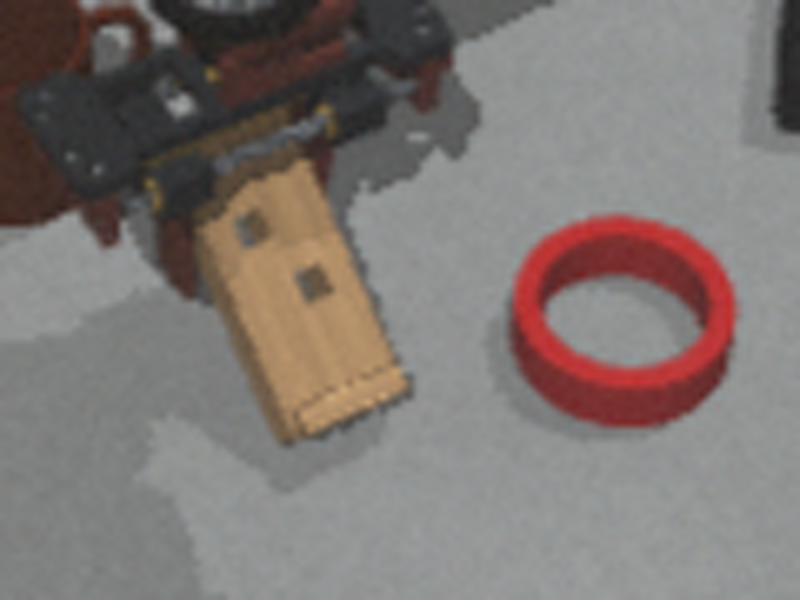

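The saddle is tipped over, bowl face up and sloping down to its +x end. Hole a is at crop (250,228), hole b at (317,282), and the end ridge's outer edge at (305,435)–(412,388). I'll fit the slope and grip position from these points.

```bash
python3 - <<'E'
from h import *
from scipy.optimize import least_squares
c=lambda u,v:[260+u/6.667,190+v/6.667]
px=np.array([c(250,228),c(317,282),c(305,435),c(412,388),c(293,410),c(388,368)])
pt=np.array([[-20,8,-14],[12,-8,-14],[70,25,-26],[70,-25,-26],[58,25,-26],[58,-25,-26]])/1e3
g=np.array([.5755,.0581,.0513]); al=np.array([.661,-.75,0]);uy=np.array([.75,.661,0]);Z=np.array([0,0,1.])
def P(q,pt):
    a,y,z,th=q; X=-al*np.cos(th)-Z*np.sin(th); zz=np.cross(X,uy)
    return g+a*al+y*uy+z*Z+pt[:,:1]*X+pt[:,1:2]*uy+pt[:,2:]*zz
for k in ([0,1,2,3,4,5],[0,1,2,3]):
    r=least_squares(lambda q:(proj('side',P(q,pt[k]))-px[k]).ravel(),[.0,0,0,.35])
    a,y,z,th=r.x; print('rms',np.sqrt(np.mean(r.fun**2)),'origin off mm',r.x[:3]*1e3,'tilt',np.degrees(th))
    low=P(r.x,np.array([[70,0,14],[46,0,26],[70,0,-26]])/1e3);print(low.round(4))
E
```

```text
rms 0.5303204010477484 origin off mm [-32.00706786   0.285704     4.74008984] tilt 41.715868703447946
[[ 0.5262  0.1145 -0.001 ]
 [ 0.5433  0.0951  0.006 ]
 [ 0.5086  0.1345  0.0289]]
rms 0.32372651895107873 origin off mm [-40.32867857   4.27064213  14.85381567] tilt 38.19619737177443
[[0.5214 0.1259 0.0119]
 [0.5388 0.1062 0.0173]
 [0.5051 0.1445 0.0433]]
```

```bash
cat > fit.py <<'E'
from h import *
from scipy.optimize import least_squares
Z=np.array([0,0,1.])
def fit(px,pt,g,yawX,prior=(-.020,0,0),sig=(4,3,6),th0=.5,n='side',calsig=4):
    # saddle x horizontal heading yawX, bowl face up, x end low by th; grasp at saddle (xg,yg,zg); camera bias b (px)
    hx=np.array([np.cos(yawX),np.sin(yawX),0]); Y=np.cross(hx,Z)*1.0
    def P(q,pt):
        X=hx*np.cos(q[3])-Z*np.sin(q[3]); zz=np.cross(X,Y)
        d=pt-np.array(q[:3]); return g+d[:,:1]*X+d[:,1:2]*Y+d[:,2:]*zz
    f=lambda q:np.r_[(proj(n,P(q,pt))+q[4:6]-px).ravel()/.5,(np.array(q[:3])-prior)*1e3/sig,np.array(q[4:6])/1]
    r=least_squares(f,[*prior,th0,0,0]); return r,P
E
python3 - <<'E'
from fit import *
c=lambda u,v:[260+u/6.667,190+v/6.667]
px=np.array([c(250,228),c(317,282),c(305,435),c(412,388),c(293,410),c(388,368)])
pt=np.array([[-20,8,-14],[12,-8,-14],[70,25,-26],[70,-25,-26],[58,25,-26],[58,-25,-26]])/1e3
g=np.array([.5755,.0581,.0513])
for sg in((4,3,6),(15,3,15)):
    r,P=fit(px,pt,g,np.radians(131.4),sig=sg); print('xg,yg,zg',(r.x[:3]*1e3).round(1),'tilt',np.degrees(r.x[3]),'bias',r.x[4:],'cost',r.cost)
    print((proj('side',P(r.x,pt))-px).round(2).tolist()); print(P(r.x,np.array([[70,0,14],[46,0,26]])/1e3).round(4))
E
```

```text
xg,yg,zg [-22.1   2.6   6. ] tilt 40.92382282346436 bias [ 1.06892465 -0.01147256] cost 8.847458741582596
[[-0.76, 0.36], [-1.89, 0.22], [-0.93, 0.06], [-2.21, 0.11], [-0.72, -0.02], [-0.17, -0.66]]
[[ 0.531   0.1047 -0.015 ]
 [ 0.5482  0.0852 -0.0084]]
xg,yg,zg [-21.9   1.1  15.9] tilt 41.21083614182864 bias [ 0.43127613 -0.11920482] cost 7.6085775098501705
[[-0.16, 0.31], [-1.23, 0.24], [-0.3, 0.28], [-1.47, 0.28], [-0.1, 0.17], [0.56, -0.53]]
[[ 0.5281  0.1102 -0.0078]
 [ 0.5453  0.0907 -0.0011]]
```

The fit is too loose to trust the grip offset: slope about 40°, and the pads have slid. I'll lay the saddle flat, let go and re-grasp it at a known place.

```bash
python3 -m crank '[{"delta_pos":[2.5,-2.9,-5],"turn":0,"gripper":55.8},{"delta_pos":[2,-2.5,-5],"turn":0,"gripper":55.8},{"delta_pos":[1,-1,-5],"turn":0,"gripper":55.8},{"delta_pos":[0,0,-3],"turn":0,"gripper":55.8},{"delta_pos":[0,0,0],"turn":0,"gripper":55.8}]'; python3 -m crank '[{"delta_pos":[0,0,0],"turn":0,"gripper":57},{"delta_pos":[0,0,0],"turn":0,"gripper":60},{"delta_pos":[0,0,0],"turn":0,"gripper":80},{"delta_pos":[0,0,0],"turn":0,"gripper":86},{"delta_pos":[0,0,40],"turn":0,"gripper":86},{"delta_pos":[0,0,45],"turn":0,"gripper":86},{"delta_pos":[-20,25,45],"turn":0,"gripper":86},{"delta_pos":[-40,0,10],"turn":0,"gripper":86},{"delta_pos":[-45,0,0],"turn":0,"gripper":86},{"delta_pos":[-45,20,0],"turn":0,"gripper":86},{"delta_pos":[0,48,0],"turn":0,"gripper":86},{"delta_pos":[0,48,0],"turn":0,"gripper":86},{"delta_pos":[0,48,0],"turn":0,"gripper":86},{"delta_pos":[0,0,0],"turn":0,"gripper":86}]'
cat > loc.py <<'E'
from h import *
def wood(n,roi,f=None):
    im=np.mean([ctrl.read_camera(n).astype(float) for _ in range(3)],0).astype(np.uint8); 
    if f: cv2.imwrite('pics/'+f,im)
    u0,u1,v0,v1=roi; h=cv2.cvtColor(im,cv2.COLOR_BGR2HSV); m=cv2.inRange(h,(5,90,60),(22,255,255)); k=np.zeros_like(m);k[v0:v1,u0:u1]=m[v0:v1,u0:u1]
    k=cv2.morphologyEx(k,cv2.MORPH_CLOSE,np.ones((5,5)));c=max(cv2.findContours(k,0,1)[0],key=cv2.contourArea); return im,c
E
python3 - <<'E'
from loc import *
im,c=wood('top',(285,360,150,215),'v8.png')
r=cv2.minAreaRect(c);print(r,cv2.contourArea(c));print(onplane('top',cv2.boxPoints(r),.045).round(4).tolist());print(onplane('top',[r[0]],.045))
si,c2=wood('side',(260,345,190,270),'v8s.png');print(cv2.minAreaRect(c2),c2[:,0].min(0),c2[:,0].max(0))
print(proj('top',[[.55,.09,.04]]))
g=im[165:210,290:350]; s=si[190:265,265:365]
cv2.imwrite('pics/v8c.png',np.hstack([cv2.resize(g,(400,300),interpolation=2),cv2.resize(s,(400,300),interpolation=2)]))
E
```

```text
clock: 9.25
ee_pos: [0.581, 0.0518, 0.0146]
tcp_rot: [0.412, 0.911, -0.0, -0.0]
force: [0.4, 0.4, -2.8]
opening: 0.0562
grip_force: 7.2
clock: 10.65
ee_pos: [0.4336, 0.2432, 0.1516]
tcp_rot: [0.409, 0.912, 0.002, 0.001]
force: [0.8, -1.0, -0.4]
opening: 0.0863
grip_force: 0.0
((307.5461730957031, 179.66925048828125), (15.453953742980957, 38.7525520324707), 48.179832458496094) 553.0
[[0.5447, 0.1353, 0.045], [0.6351, 0.0326, 0.045], [0.5937, -0.0034, 0.045], [0.5036, 0.0993, 0.045]]
[[0.56912695 0.06599831 0.045     ]]
((297.1217041015625, 229.7454071044922), (44.85758972167969, 19.501338958740234), 54.162349700927734) [280 209] [307 253]
[[300.8633484  185.28376582]]
```

```bash
python3 - <<'E'
from h import *
im=cv2.imread('pics/v8.png');g=cv2.cvtColor(im,cv2.COLOR_BGR2GRAY).astype(float)
c=np.array([307.546,179.669]);M=cv2.getRotationMatrix2D(tuple(c),48.18-90,4) # long axis horizontal
M[:,2]+=np.array([100,50])-c
w=cv2.warpAffine(im,M,(200,100),flags=2);G=cv2.cvtColor(w,cv2.COLOR_BGR2GRAY)
print(G[10:90:5,10:192:6])
inner=np.full(G.shape,255,np.uint8);inner[28:72,55:145]=G[28:72,55:145]
m=(inner<np.percentile(G[28:72,55:145],50)-25).astype(np.uint8)
n,l,st,ce=cv2.connectedComponentsWithStats(m);Mi=cv2.invertAffineTransform(M)
for i in range(1,n):
    if st[i,4]>15:
        p=Mi@[*ce[i],1];print(st[i],ce[i],p,onplane('top',[p],.040))
print('right in warp ->',Mi[:,0])
E
```

```text
[[ 98  94  88  87  87  87  87  86  87  87  87  88  88  88  87  87  87  87
   87  88  88  89  89  89  89  89  90  95 101 103 102]
 [ 99  95  90  91  91  91  92  92  92  92  93  93  94  94  93  92  92  92
   93  94  95  94  94  94  93  92  91  95  99 102 102]
 [ 99  96  96  98  95  97  98  98  98  98  98  99 100 100  99  98  98  98
   99  99 100 101 100 100 100  97  94  98  99 100 103]
 [ 99  97 100 102  94  97 102 101 102 102 102 102 102 101 102 101 102 101
   98  99 101 103 103 103 104 101  98 102 100 100 103]
 [ 99  97 102 101  88  94 103 104 103 103 103 103 102 103 103 103 103  96
   86  86  96 103 104 104 103 101  98 103  98  97 102]
 [ 99  97 102 100  85  90 101 102 102 102 102 102 102 102 102 103 101  88
   66  68  90 102 103 103 102  99  97 102  92  87  98]
 [100  97 101 100  83  88  99 101 100 101 102 102 102 102 102 102 102  87
   63  63  88 103 104 103 104 100  97 101  90  75  85]
 [100  97 100 100  84  90 101 102 102 103 103 101  97  97 101 103 102  92
   75  75  92 102 102 102 103  99  97 102  91  68  72]
 [ 99  96  99 101  86  94 103 103 104 103 103  96  81  80  93 102 10
[... 535 characters left out ...]
 105 105 105 104  99  94  97  85  68  64]
 [ 67  74  80  80  76  85  95  96  96  97  96  96  97  97  98  97  96  96
   96  97  98  99 100  99  98  93  84  81  75  66  64]
 [ 62  65  66  64  63  72  77  76  77  78  79  80  80  80  80  78  78  78
   78  79  81  81  81  81  79  77  69  65  65  64  64]
 [ 62  63  63  61  60  62  63  62  64  64  64  65  65  65  64  64  63  64
   65  64  66  65  66  65  64  64  63  62  63  63  63]]
[115  32  13  15 155] [120.9483871   38.79354839] [309.58080714 174.08906264] [[0.58938586 0.05880644 0.04      ]]
[ 79  51  13  13 139] [85.23021583 56.94964029] [305.95271242 183.42589258] [[0.55636647 0.07194657 0.04      ]]
right in warp -> [ 0.18631082 -0.16669816]
```

The numbers confirm the flip. Ridges stand at both ends of the upper face, hole a is at (0.589, 0.059) and hole b at (0.556, 0.072), giving heading 131.8° and centre (0.570, 0.068). I'll re-grasp at x = −30.

```bash
python3 -m crank '[{"delta_pos":[26,-33,0],"turn":0,"gripper":80},{"delta_pos":[26,-33,0],"turn":0,"gripper":80},{"delta_pos":[26,-33,0],"turn":0,"gripper":80},{"delta_pos":[26,-33,0],"turn":0,"gripper":80},{"delta_pos":[26,-33,0],"turn":0,"gripper":80},{"delta_pos":[26,-33,0],"turn":0,"gripper":80},{"delta_pos":[0,0,-45],"turn":0,"gripper":80},{"delta_pos":[0,0,-45],"turn":0,"gripper":80},{"delta_pos":[0,0,-25],"turn":0,"gripper":80},{"delta_pos":[0,0,0],"turn":0,"gripper":80}]'
```

```text
clock: 11.95
ee_pos: [0.5858, 0.0386, 0.0324]
tcp_rot: [0.413, 0.911, -0.002, -0.003]
force: [0.3, -0.8, 0.6]
opening: 0.0797
grip_force: 0.0
```

```bash
python3 -m crank '[{"delta_pos":[4,6.5,0],"turn":0.5,"gripper":80},{"delta_pos":[0,0,-22],"turn":0,"gripper":80},{"delta_pos":[0,0,0],"turn":0,"gripper":62},{"delta_pos":[0,0,0],"turn":0,"gripper":50},{"delta_pos":[0,0,0],"turn":0,"gripper":50},{"delta_pos":[0,0,0],"turn":0,"gripper":50}]'; python3 -m crank '[{"delta_pos":[0,0,0],"turn":0,"gripper":55.9},{"delta_pos":[0,0,0],"turn":0,"gripper":55.9}]'
```

```text
clock: 12.55
ee_pos: [0.5936, 0.0467, 0.0154]
tcp_rot: [0.407, 0.913, 0.0, 0.001]
force: [-2.4, -2.1, 7.1]
opening: 0.056
grip_force: 29.8
clock: 12.75
ee_pos: [0.5936, 0.0467, 0.0154]
tcp_rot: [0.408, 0.913, 0.0, 0.001]
force: [-3.2, -1.7, 6.6]
opening: 0.0562
grip_force: 14.5
```

```bash
python3 -m crank '[{"delta_pos":[0,0,0],"turn":0,"gripper":56.05}]'; python3 -m crank '[{"delta_pos":[-2,2.2,6],"turn":0,"gripper":56.05},{"delta_pos":[-2.2,2.5,5.6],"turn":0,"gripper":56.05}]'; python3 -m crank '[{"delta_pos":[-2.5,2.8,5.4],"turn":0,"gripper":56.05},{"delta_pos":[-2.9,3.3,5.1],"turn":0,"gripper":56.05},{"delta_pos":[0,0,0],"turn":0,"gripper":56.05}]'
python3 - <<'E'
from loc import *
s=ctrl.sense();print(s['ee_pos'],s['force'],s['grip_force'])
si,c2=wood('side',(260,345,190,270),'v9s.png');print(cv2.minAreaRect(c2),c2[:,0].min(0),c2[:,0].max(0))
for f in('v8s.png','v9s.png'):
    im=cv2.imread('pics/'+f);m=cv2.inRange(cv2.cvtColor(im,cv2.COLOR_BGR2HSV),(5,90,60),(22,255,255));m[:195]=0;m[260:]=0;m[:,:270]=0;m[:,330:]=0
    print([(r,*(lambda q:(q.min()+0,q.max()) if len(q) else (0,0))(np.argwhere(m[r])[:,0])) for r in range(204,256,4)])
E
```

```text
clock: 12.85
ee_pos: [0.5936, 0.0467, 0.0154]
tcp_rot: [0.408, 0.913, 0.0, 0.001]
force: [-2.7, -1.8, 6.6]
opening: 0.0561
grip_force: 10.6
clock: 13.05
ee_pos: [0.589, 0.0517, 0.0263]
tcp_rot: [0.408, 0.913, 0.0, 0.0]
force: [-1.6, 0.6, 0.1]
opening: 0.0563
grip_force: 0.3
clock: 13.35
ee_pos: [0.5833, 0.0582, 0.0369]
tcp_rot: [0.407, 0.913, 0.0, 0.0]
force: [-1.0, 0.4, 0.4]
opening: 0.056
grip_force: 0.5
[0.58329005 0.05819576 0.03689124] [-1.0258678   0.41925361  0.37197842] 0.48270958475768566
((297.9532470703125, 230.46441650390625), (46.48627471923828, 27.252822875976562), 70.97439575195312) [282 210] [316 254]
[(204, 0, 0), (208, 0, 0), (212, np.int64(285), np.int64(295)), (216, np.int64(281), np.int64(298)), (220, np.int64(280), np.int64(302)), (224, np.int64(282), np.int64(305)), (228, np.int64(285), np.int64(307)), (232, np.int64(287), np.int64(299)), (236, np.int64(290), np.int64(298)), (240, np.int64(293), np.int64(301)), (244, np.int64(296), np.int64(303)), (248, np.int64(299), np.int64(303)), (252, np.int64(302), np.int64(304))]
[(204, np.int64(305), np.int64(306)), (208, np.int64(307), np.int64(307)), (212, np.int64(281), np.int64(305)), (216, np.int64(279), np.int64(304)), (220, np.int64(270), np.int64(305)), (224, np.int64(282), np.int64(303)), (228, np.int64(283), np.int64(305)), (232, np.int64(285), np.int64(309)), (236, np.int64(288), np.int64(312)), (240, np.int64(291), np.int64(315)), (244, np.int64(294), np.int64(316)), (248, np.int64(297), np.int64(314)), (252, np.int64(300), np.int64(306))]
```

The grip was too light and slipped, so the saddle stayed down. I'll go back, close firmly and repeat the lift at about 7 N.

```bash
python3 -m crank '[{"delta_pos":[0,0,0],"turn":0,"gripper":62},{"delta_pos":[0,0,0],"turn":0,"gripper":66},{"delta_pos":[5,-5.5,-12],"turn":0,"gripper":66},{"delta_pos":[4.6,-5.3,-14],"turn":0,"gripper":66},{"delta_pos":[0,0,0],"turn":0,"gripper":50},{"delta_pos":[0,0,0],"turn":0,"gripper":50},{"delta_pos":[0,0,0],"turn":0,"gripper":50},{"delta_pos":[0,0,0],"turn":0,"gripper":55.7}]';python3 -m crank '[{"delta_pos":[0,0,0],"turn":0,"gripper":55.8},{"delta_pos":[-2,2.2,6],"turn":0,"gripper":55.8},{"delta_pos":[-2,2.2,5.6],"turn":0,"gripper":55.8}]'; python3 -m crank '[{"delta_pos":[-2.2,2.5,5.4],"turn":0,"gripper":55.8},{"delta_pos":[-2.3,2.6,5.1],"turn":0,"gripper":55.8},{"delta_pos":[0,0,0],"turn":0,"gripper":55.8}]'
python3 - <<'E'
from loc import *
s=ctrl.sense();print(s['ee_pos'],s['force'],s['moment'],s['grip_force'])
si,c2=wood('side',(260,345,190,270),'v10s.png')
for f in('v10s.png',):
    im=cv2.imread('pics/'+f);m=cv2.inRange(cv2.cvtColor(im,cv2.COLOR_BGR2HSV),(5,90,60),(22,255,255));m[:195]=0;m[260:]=0;m[:,:270]=0;m[:,330:]=0
    print([(r,*(lambda q:(int(q.min()),int(q.max())) if len(q) else (0,0))(np.argwhere(m[r])[:,0])) for r in range(204,256,4)])
E
```

```text
clock: 14.3
ee_pos: [0.5928, 0.0469, 0.0099]
tcp_rot: [0.407, 0.913, -0.0, -0.0]
force: [-0.1, -0.4, -3.1]
opening: 0.056
grip_force: 12.3
clock: 14.6
ee_pos: [0.5889, 0.0515, 0.0222]
tcp_rot: [0.408, 0.913, 0.0, -0.0]
force: [0.5, 0.7, -2.4]
opening: 0.0559
grip_force: 7.0
clock: 14.9
ee_pos: [0.5848, 0.0568, 0.0332]
tcp_rot: [0.407, 0.913, 0.0, 0.001]
force: [0.3, -0.7, -2.5]
opening: 0.0561
grip_force: 7.0
[0.5848008  0.056816   0.03318197] [ 0.34333592 -0.74435585 -2.46239904] [-0.0496007  -0.16530462 -0.04463549] 7.046639509499073
[(204, 291, 291), (208, 292, 307), (212, 282, 306), (216, 279, 305), (220, 272, 304), (224, 273, 305), (228, 282, 307), (232, 287, 310), (236, 290, 312), (240, 293, 315), (244, 295, 318), (248, 297, 313), (252, 300, 303)]
```

```bash
python3 - <<'E'
from fit import *
im=cv2.imread('pics/v10s.png');G=cv2.GaussianBlur(cv2.cvtColor(im,cv2.COLOR_BGR2GRAY),(3,3),0)
print(G[210:256:2,280:322:2])
s=ctrl.sense();g=s['ee_pos']+[0,0,.019]
pt=np.array([[-20,8,-14],[12,-8,-14],[70,25,-26],[70,-25,-26],[70,28,14],[70,-28,14]])/1e3
for th in(0,10,18,25,35):
    r,P=fit(np.zeros((6,2)),pt,g,np.radians(131.6)); q=[-.031,0,-.003,np.radians(th),0,0]
    print(th,proj('side',P(q,pt)).round(1).tolist(), P(q,pt)[4,2].round(3))
E
```

```text
[[ 48  46  48  57  99 120  89  76  81  80  73  59  47  52  63  79  90  94
   94  98 112]
 [ 53  56  58  58  84  93  83  84  76  84  56  40  49  64  92  94  94  94
   95  94 102]
 [ 59  54  53  52  56  71  79 109 115 112  62  42  52  68  94  94  95  95
   96  97 124]
 [ 68  51  50  47  49  69  93 110  94  88  98  63  51  75  95  97 105  99
  109 132 147]
 [ 83  51  45  45  50  72  76  86 116 130 134 101  57  80  95 110 141 134
  144 148 149]
 [ 72  49  45  55  70  77  80 114 138 142 137 130  81  81  97 133 147 148
  149 148 148]
 [ 70  49  47  59  78  85 106 122 132 141 141 135 117  88 104 143 149 149
  148 147 147]
 [ 76  53  52  62 107 114  90  92 123 136 142 138 132 114 121 147 149 149
  147 147 147]
 [ 80  53  55  75 130 125  87  89 119 134 139 141 136 133 124 146 148 148
  147 146 146]
 [ 97  53  55  69 122 134 122 124 135 135 135 143 146 151 136 135 148 148
  148 149 147]
 [115  69  56  63 104 130 137 139 139 140 139 109 113 154 153 128 142 146
  146 147 147]
 [127 113  72  64  92 122 146 155 151 152 140  85  90 131 155 144 136 147
  149 148 147]
 [128 128 117 105  94 105 143 15
[... 2576 characters left out ...]
~~~~~~~^^^^^^^^^^^^^^^^^^^^^^^^^^^^^^
    return np.atleast_1d(self.fun(x))
                         ~~~~~~~~^^^
    return self.f(x, *self.args, **self.kwargs)
           ~~~~~~^^^^^^^^^^^^^^^^^^^^^^^^^^^^^^
  File "fit.py", line 10, in <lambda>
    f=lambda q:np.r_[(proj(n,P(q,pt))+q[4:6]-px).ravel()/.5,(np.array(q[:3])-prior)*1e3/sig,np.array(q[4:6])/1]
                      ~~~~^^^^^^^^^^^
  File "h.py", line 8, in proj
    K,d,r,t=cam(n); return cv2.projectPoints(np.float64(P).reshape(-1,1,3),r,t,K,d)[0][:,0]
            ~~~^^^
  File "h.py", line 4, in cam
    c=ctrl.get_calibration(n); f=200/np.tan(np.radians(c['vertical_fov'])/2)
ValueError: time passes only in moves, steps and waits
```

```bash
sed -i 's/^def cam/from functools import lru_cache\n@lru_cache\ndef cam/' h.py && python3 -m crank '[{"delta_pos":[0,0,0],"turn":0,"gripper":55.87},{"delta_pos":[0,0,0],"turn":0,"gripper":55.87}]'
cat > tilt.py <<'E'
from fit import *
def tilt(g,yaw,f,roi,xg=-.031,zg=-.003):
    im=np.mean([ctrl.read_camera('side').astype(float) for _ in range(3)],0); cv2.imwrite('pics/'+f,im.astype(np.uint8))
    G=cv2.cvtColor(im.astype(np.uint8),cv2.COLOR_BGR2GRAY).astype(float)
    pt=np.array([[-20,8,-14],[12,-8,-14],[70,25,-26],[70,-25,-26]])/1e3
    P=fit_P(g,yaw); out=[]
    pr=proj('side',P([xg,0,zg,np.radians(12)],pt))
    for p in pr[:2]:
        u,v=np.round(p).astype(int); w=G[v-4:v+5,u-4:u+5]; k=np.clip(np.percentile(w,60)-15-w,0,None); yy,xx=np.mgrid[v-4:v+5,u-4:u+5]
        out.append([(k*xx).sum()/k.sum(),(k*yy).sum()/k.sum()])
    return np.array(out),P,pt
def fit_P(g,yawX):
    hx=np.array([np.cos(yawX),np.sin(yawX),0]); Y=np.cross(hx,Z)
    def P(q,pt):
        X=hx*np.cos(q[3])-Z*np.sin(q[3]); zz=np.cross(X,Y); d=pt-np.array(q[:3]); return g+d[:,:1]*X+d[:,1:2]*Y+d[:,2:]*zz
    return P
E
python3 - <<'E'
from tilt import *
s=ctrl.sense();g=s['ee_pos']+[0,0,.019];print(s['force'],s['grip_force'],s['ee_pos'])
o,P,pt=tilt(g,np.radians(131.6),'v11s.png',None);print('holes',o.round(2).tolist(),'diff',(o[1]-o[0]).round(2))
for th in(0,10,18,25): print(th,proj('side',P([-.031,0,-.003,np.radians(th)],pt)).round(1).tolist())
E
```

```text
clock: 15.25
ee_pos: [0.5845, 0.0563, 0.032]
tcp_rot: [0.408, 0.913, -0.0, -0.0]
force: [-0.9, 1.0, -1.1]
opening: 0.0561
grip_force: 4.6
[-0.89620485  0.97527022 -1.09592641] 4.5850541442632675 [0.58452659 0.05629383 0.03197679]
holes [[291.97, 224.03], [303.09, 232.2]] diff [11.12  8.17]
0 [[292.5, 223.9], [302.7, 228.9], [302.8, 244.4], [318.2, 237.3]]
10 [[292.8, 224.7], [302.9, 230.9], [303.3, 249.0], [318.6, 241.9]]
18 [[293.0, 225.4], [303.0, 232.3], [303.3, 252.1], [318.4, 245.0]]
25 [[293.2, 225.9], [302.9, 233.3], [303.0, 254.3], [318.0, 247.2]]
```

The saddle now rests at about 18° slope: hole b at (303,232) matches the prediction, and the table carries part of the weight. I'll firm the grip, lift, and swing over to the stand.

```bash
python3 -m crank '[{"delta_pos":[0,0,0],"turn":0,"gripper":50},{"delta_pos":[0,0,0],"turn":0,"gripper":50},{"delta_pos":[0,0,10],"turn":0,"gripper":50},{"delta_pos":[0,0,30],"turn":0,"gripper":50},{"delta_pos":[0,0,40],"turn":0,"gripper":50},{"delta_pos":[0,0,40],"turn":0,"gripper":50},{"delta_pos":[0,0,30],"turn":0,"gripper":50},{"delta_pos":[0,0,10],"turn":0,"gripper":50}]'; python3 -m crank '[{"delta_pos":[-3,-12,0],"turn":-4,"gripper":50},{"delta_pos":[-5,-20,0],"turn":-7,"gripper":50},{"delta_pos":[-5.5,-22,0],"turn":-8,"gripper":50},{"delta_pos":[-5.5,-22,0],"turn":-8,"gripper":50},{"delta_pos":[-5.5,-22,0],"turn":-8,"gripper":50},{"delta_pos":[-5.5,-22,0],"turn":-8,"gripper":50},{"delta_pos":[-5.5,-22,0],"turn":-8,"gripper":50},{"delta_pos":[-5.5,-22,0],"turn":-8,"gripper":50},{"delta_pos":[-5.5,-22,0],"turn":-8,"gripper":50},{"delta_pos":[-5.5,-22,0],"turn":-8,"gripper":50},{"delta_pos":[-5.5,-22,0],"turn":-8,"gripper":50},{"delta_pos":[-5.5,-22,0],"turn":-8,"gripper":50},{"delta_pos":[-5.5,-22,0],"turn":-8,"gripper":50},{"delta_pos":[-5,-20,0],"turn":-8,"gripper":50},{"delta_pos":[-4.5,-18,0],"turn":-6,"gripper":50},{"delta_pos":[-4,-13,0],"turn":-4.6,"gripper":50},{"delta_pos":[0,0,0],"turn":0,"gripper":50},{"delta_pos":[0,0,0],"turn":0,"gripper":50}]'
python3 -c "
from h import *
s=ctrl.sense();x,y=s['tcp_rot'][:2];print(s['ee_pos'],np.degrees(2*np.arctan2(y,x)),s['force'],s['q'])"
```

```text
clock: 16.2
ee_pos: [0.5865, 0.0564, 0.1962]
tcp_rot: [0.408, 0.913, 0.001, 0.003]
force: [-0.4, -0.1, -2.9]
opening: 0.0557
grip_force: 30.0
clock: 18.0
ee_pos: [0.502, -0.2682, 0.1913]
tcp_rot: [0.992, 0.125, -0.001, -0.001]
force: [-0.2, -0.6, -3.2]
opening: 0.0561
grip_force: 30.0
[ 0.50200842 -0.26819493  0.19128063] 14.382344634345648 [-0.23479794 -0.5734387  -3.17893825] [-5.11697982e-01  3.81547515e-01  1.77898672e+00  2.70367561e-04
  9.82785553e-01  8.07928908e-01]
```

```bash
python3 -m crank '[{"delta_pos":[0,0,-20],"turn":0,"gripper":50},{"delta_pos":[0,0,-21],"turn":0,"gripper":50},{"delta_pos":[0,0,0],"turn":0,"gripper":50},{"delta_pos":[0,0,0],"turn":0,"gripper":50}]'
python3 - <<'E'
from h import *
s=ctrl.sense();print(s['ee_pos'],proj('side',s['ee_pos']),proj('top',s['ee_pos']))
im=np.mean([ctrl.read_camera('side').astype(float) for _ in range(4)],0); cv2.imwrite('pics/v12.png',im)
t=np.mean([ctrl.read_camera('top').astype(float) for _ in range(3)],0); cv2.imwrite('pics/v12t.png',t)
cv2.imwrite('pics/v12c.png',cv2.resize(im[110:185,290:390],(800,600),interpolation=cv2.INTER_CUBIC))
E
```

```text
clock: 18.4
ee_pos: [0.5026, -0.2678, 0.151]
tcp_rot: [0.992, 0.125, -0.0, -0.0]
force: [0.1, 0.2, -2.8]
opening: 0.0562
grip_force: 30.0
[ 0.50257441 -0.26784072  0.15096265] [[337.61870945 134.29823605]] [[407.61568795 195.35005094]][ WARN:0@2.167] global loadsave.cpp:1063 imwrite_ Unsupported depth image for selected encoder is fallbacked to CV_8U.
```

View pics/v12c.png

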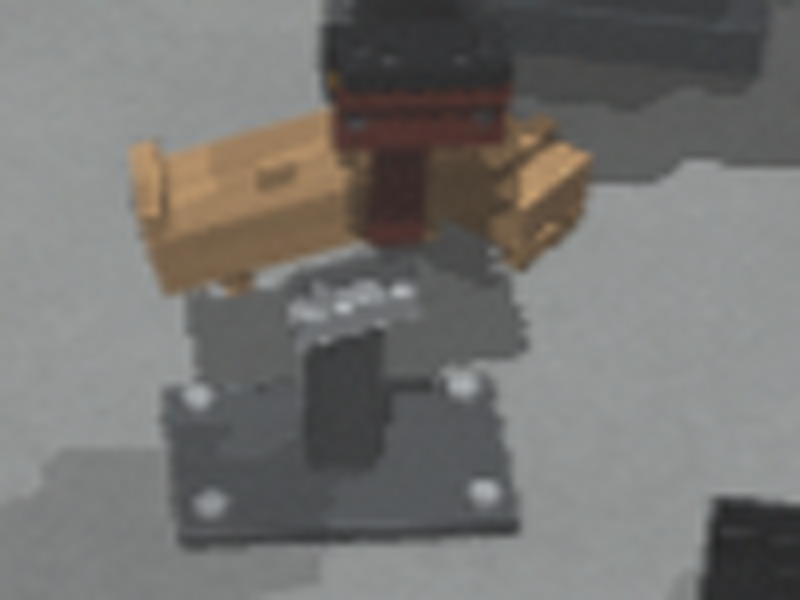

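The saddle hangs over the stand sloping almost parallel to the head. Near lower edge runs from crop (165,293) to (360,243), hole b is at (275,175), and the −x end's lower near corner is at (520,270). I'll fit the grip offsets from these and compute the remaining shift.

```bash
python3 - <<'E'
from tilt import *
s=ctrl.sense();x,y=s['tcp_rot'][:2];g=s['ee_pos']+[0,0,.019]
c=lambda u,v:[290+u/8,110+v/8]
px=np.array([c(165,293),c(275,175),c(520,270),c(154,232)]);pt=np.array([[70,-28,14],[12,-8,-14],[-70,-28,14],[70,-28,-14]])/1e3
px=px[:3];pt=pt[:3]
# camera bias from stand: head corners seen vs predicted
yaw=np.radians(14.4);hx=np.array([np.cos(yaw),np.sin(yaw),0]);hy=np.array([-np.sin(yaw),np.cos(yaw),0]);a=np.radians(18)
X=hx*np.cos(a)-Z*np.sin(a);N=np.cross(X,hy)
for H in(np.array([.515,-.266,.105]),):
    hp=[H+.027*X+.017*hy-.016*N,H-.027*X+.017*hy-.016*N]
    base=[H*[1,1,0]+sx*.075*hx+.05*hy for sx in(1,-1)]
    print('head/base pred crop',((proj('side',np.array(hp+base))-[290,110])*8).round(0).tolist(),'seen (298,345),(425,318) ; (180,547),(520,533)')
P=fit_P(g,yaw)
for sg in((4,2,6),(10,3,10)):
    f=lambda q:np.r_[(proj('side',P(q,pt))-px).ravel()/.4,(np.array(q[:3])-[-.031,0,-.003])*1e3/sg]
    r=least_squares(f,[-.031,0,-.003,.3]);print('xg,yg,zg',(r.x[:3]*1e3).round(1),'tilt',np.degrees(r.x[3]).round(1),'res',f(r.x)[:6].round(1)*.4)
    O=P(r.x,np.zeros((1,3)))[0]; d=H+.014*N-O; print('move to seat, mm',(d*1e3).round(1),'along X,hy,N',(np.array([d@X,d@hy,d@N])*1e3).round(1))
E
```

```text
head/base pred crop [[299.0, 352.0], [421.0, 317.0], [176.0, 551.0], [517.0, 537.0]] seen (298,345),(425,318) ; (180,547),(520,533)
xg,yg,zg [-25.4   3.2 -19.9] tilt 4.1 res [-0.4  -0.64  2.52  1.88 -2.4  -1.72]
move to seat, mm [ -6.1  -5.2 -30.8] along X,hy,N [  2.7  -3.5 -31.5]
xg,yg,zg [-25.2   4.9 -19.1] tilt 3.9 res [-0.36 -0.64  2.6   1.96 -2.32 -1.6 ]
move to seat, mm [ -5.6  -6.8 -31.8] along X,hy,N [  3.   -5.2 -32.4]
```

```bash
python3 - <<'E'
from tilt import *
s=ctrl.sense();g=s['ee_pos']+[0,0,.019];P=fit_P(g,np.radians(14.4))
L={'+x mug near':(70,-28,14),'+x bowl-slab near':(70,-28,-14),'+x ridge near out top':(70,-25,-26),'+x ridge far out top':(70,25,-26),'hole b':(12,-8,-14),'mugridge near low':(46,-25,26),'-x mug near':(-70,-28,14),'-x ridge near out':(-70,-25,-26),'-x ridge far out':(-70,25,-26),'-x mug far':(-70,28,14)}
pt=np.array(list(L.values()))/1e3
A=[((proj('side',P([-.031,0,-.003,np.radians(t)],pt))-[290,110])*8).round(0).astype(int) for t in(14,18,22)]
for i,n in enumerate(L): print(n,[a[i].tolist() for a in A])
E
```

```text
+x mug near [[158, 283], [166, 296], [174, 307]]
+x bowl-slab near [[142, 231], [145, 245], [149, 258]]
+x ridge near out top [[134, 203], [135, 218], [138, 232]]
+x ridge far out top [[127, 130], [128, 145], [131, 159]]
hole b [[277, 168], [277, 174], [277, 181]]
mugridge near low [[221, 288], [229, 297], [238, 304]]
-x mug near [[492, 205], [494, 199], [495, 193]]
-x ridge near out [[474, 122], [469, 118], [463, 114]]
-x ridge far out [[459, 50], [454, 46], [448, 42]]
-x mug far [[474, 124], [476, 118], [477, 112]]
```

Ignoring the −x corner, which was really the small saddle in the background, the nominal grip (x = −31, slope 18°) predicts every seen point to within a pixel. So I'll descend along the head's normal.

```bash
python3 -m crank '[{"delta_pos":[-1.5,-0.57,-4.9],"turn":0,"gripper":50},{"delta_pos":[-1.5,-0.57,-4.9],"turn":0,"gripper":50},{"delta_pos":[-1.5,-0.57,-4.9],"turn":0,"gripper":50},{"delta_pos":[-1.5,-0.57,-4.9],"turn":0,"gripper":50},{"delta_pos":[-1.5,-0.57,-4.9],"turn":0,"gripper":50},{"delta_pos":[0,0,0],"turn":0,"gripper":50}]'; python3 -m crank '[{"delta_pos":[-0.75,-0.3,-2.5],"turn":0,"gripper":50},{"delta_pos":[-0.75,-0.3,-2.5],"turn":0,"gripper":50},{"delta_pos":[0,0,0],"turn":0,"gripper":50}]'; python3 -m crank '[{"delta_pos":[-0.75,-0.3,-2.5],"turn":0,"gripper":50},{"delta_pos":[0,0,0],"turn":0,"gripper":50}]'
```

```text
clock: 19.35
ee_pos: [0.4943, -0.2713, 0.1256]
tcp_rot: [0.992, 0.124, -0.001, -0.001]
force: [0.1, -1.0, -3.1]
opening: 0.0561
grip_force: 30.0
clock: 19.65
ee_pos: [0.4934, -0.272, 0.1213]
tcp_rot: [0.992, 0.124, -0.0, -0.0]
force: [-0.5, 0.1, -3.1]
opening: 0.0557
grip_force: 30.0
clock: 19.85
ee_pos: [0.4927, -0.2723, 0.1189]
tcp_rot: [0.992, 0.124, -0.0, -0.0]
force: [-0.7, 0.4, -3.7]
opening: 0.056
grip_force: 30.0
```

```bash
python3 -m crank '[{"delta_pos":[-0.75,-0.3,-2.5],"turn":0,"gripper":50},{"delta_pos":[0,0,0],"turn":0,"gripper":50}]'; python3 -m crank '[{"delta_pos":[-0.6,-0.2,-2],"turn":0,"gripper":50},{"delta_pos":[0,0,0],"turn":0,"gripper":50}]'; python3 -m crank '[{"delta_pos":[-0.5,-0.2,-1.5],"turn":0,"gripper":50},{"delta_pos":[0,0,0],"turn":0,"gripper":50}]'
```

```text
clock: 20.05
ee_pos: [0.4918, -0.2726, 0.1163]
tcp_rot: [0.992, 0.124, -0.0, -0.0]
force: [0.4, 0.1, -3.3]
opening: 0.0556
grip_force: 30.0
clock: 20.25
ee_pos: [0.4913, -0.2728, 0.1144]
tcp_rot: [0.992, 0.124, -0.0, -0.0]
force: [-0.6, 0.9, -2.9]
opening: 0.0553
grip_force: 30.0
clock: 20.45
ee_pos: [0.4909, -0.2731, 0.113]
tcp_rot: [0.992, 0.124, -0.0, -0.0]
force: [0.3, 0.7, -3.6]
opening: 0.0557
grip_force: 30.0
```

```bash
python3 -m crank '[{"delta_pos":[-0.4,-0.1,-1.5],"turn":0,"gripper":50},{"delta_pos":[0,0,0],"turn":0,"gripper":50}]'; python3 -m crank '[{"delta_pos":[-0.3,-0.1,-1],"turn":0,"gripper":50},{"delta_pos":[0,0,0],"turn":0,"gripper":50}]'; python3 -m crank '[{"delta_pos":[-0.3,-0.1,-1],"turn":0,"gripper":50},{"delta_pos":[0,0,0],"turn":0,"gripper":50}]'
```

```text
clock: 20.65
ee_pos: [0.4908, -0.2733, 0.112]
tcp_rot: [0.992, 0.124, 0.0, 0.0]
force: [-0.8, 0.0, 0.8]
opening: 0.056
grip_force: 30.0
clock: 20.85
ee_pos: [0.4908, -0.2733, 0.1119]
tcp_rot: [0.992, 0.124, 0.001, 0.0]
force: [-2.9, 3.6, 11.0]
opening: 0.056
grip_force: 30.0
clock: 21.05
ee_pos: [0.4908, -0.2733, 0.1119]
tcp_rot: [0.992, 0.124, 0.001, 0.0]
force: [-3.9, 5.1, 18.6]
opening: 0.0559
grip_force: 30.0
```

Firm contact came at 0.112 m, exactly the computed seated height. I'll release and retreat, then check in both cameras.

```bash
python3 -m crank '[{"delta_pos":[0.3,0.1,1.5],"turn":0,"gripper":55.8},{"delta_pos":[0,0,0],"turn":0,"gripper":57},{"delta_pos":[0,0,0],"turn":0,"gripper":65},{"delta_pos":[0,0,0],"turn":0,"gripper":80},{"delta_pos":[0,0,0],"turn":0,"gripper":86},{"delta_pos":[0,0,20],"turn":0,"gripper":86},{"delta_pos":[0,0,40],"turn":0,"gripper":86},{"delta_pos":[0,0,45],"turn":0,"gripper":86},{"delta_pos":[-20,-40,0],"turn":0,"gripper":86},{"delta_pos":[-20,-45,0],"turn":0,"gripper":86},{"delta_pos":[-20,-45,0],"turn":0,"gripper":86},{"delta_pos":[-20,-45,0],"turn":0,"gripper":86},{"delta_pos":[-20,-45,0],"turn":0,"gripper":86},{"delta_pos":[0,0,0],"turn":0,"gripper":86},{"delta_pos":[0,0,0],"turn":0,"gripper":86}]'
python3 - <<'E'
from tilt import *
yaw=np.radians(14.4);a=np.radians(18);hx=np.array([np.cos(yaw),np.sin(yaw),0]);hy=np.array([-np.sin(yaw),np.cos(yaw),0]);X=hx*np.cos(a)-Z*np.sin(a);N=np.cross(X,hy);H=np.array([.5145,-.2662,.105])
W=lambda p:H+.014*N+p[0]*1e-3*X-p[1]*1e-3*hy-p[2]*1e-3*N
L={'a':(-20,8,-14),'b':(12,-8,-14)}
for n in('side','top'):
    im=np.mean([ctrl.read_camera(n).astype(float) for _ in range(4)],0).astype(np.uint8);cv2.imwrite('pics/fin_%s.png'%n,im)
    G=cv2.cvtColor(im,cv2.COLOR_BGR2GRAY).astype(float)
    for k,p in L.items():
        q=proj(n,W(p))[0];u,v=np.round(q).astype(int);w=G[v-4:v+5,u-4:u+5];d=np.clip(np.percentile(w,50)-15-w,0,None);yy,xx=np.mgrid[v-4:v+5,u-4:u+5]
        print(n,k,'pred',q.round(1),'seen',round((d*xx).sum()/d.sum(),1),round((d*yy).sum()/d.sum(),1))
    m=cv2.inRange(cv2.cvtColor(im,cv2.COLOR_BGR2HSV),(5,80,60),(22,255,255))
    q=proj(n,W((0,0,-14)))[0].astype(int);k=np.zeros_like(m);k[q[1]-30:q[1]+30,q[0]-40:q[0]+40]=m[q[1]-30:q[1]+30,q[0]-40:q[0]+40]
    cs=[c for c in cv2.findContours(k,0,1)[0] if cv2.contourArea(c)>100]
    C=[W((x,y,z)) for x in(70,-70) for y in(28,-28) for z in(14,-14)]+[W((x,y,-26)) for x in(70,-70) for y in(25,-25)]
    pc=proj(n,np.array(C));print(' pred box',pc.min(0).round(1),pc.max(0).round(1),'seen',[(c[:,0].min(0).tolist(),c[:,0].max(0).tolist(),cv2.minAreaRect(c)) for c in cs]); print(' pred rect',cv2.minAreaRect(pc.astype(np.float32)))
E
```

```text
clock: 22.55
ee_pos: [0.3894, -0.4938, 0.2155]
tcp_rot: [0.992, 0.123, -0.0, -0.0]
force: [0.2, 0.3, 0.3]
opening: 0.0857
grip_force: 0.0
side a pred [336.6 135.8] seen 336.2 135.5
side b pred [327.9 141.5] seen 328.6 142.2
 pred box [309.7 125.7] [354.5 156.2] seen [([310, 120], [362, 154], ((336.24139404296875, 138.39654541015625), (26.332670211791992, 54.08637619018555), 60.461219787597656))]
 pred rect ((331.6453857421875, 141.22544860839844), (19.416107177734375, 43.37894821166992), 73.3779296875)
top a pred [409.5 194.4] seen 408.6 193.6
top b pred [402.  187.1] seen 401.2 186.4
 pred box [390.7 168. ] [420.  213.6] seen [([391, 169], [418, 211], ((404.19342041015625, 189.65692138671875), (42.034393310546875, 18.197818756103516), 70.01689910888672))]
 pred rect ((405.0605163574219, 190.7150115966797), (44.1071891784668, 18.260910034179688), 71.40077209472656)
```

Both holes sit within a pixel of their seated positions in both views, and the robot is clear of everything. I'm handing in the job.

```bash
python3 -c "
from plant import ctrl
print(ctrl.sign_off())"
```

```text
the job is handed in; nothing more can be done
None
```

The long saddle is turned over, seated on the stand's head and released; both holes read within a pixel (about 3 mm) of their seated positions in both cameras. I felt no contact with any bystander but didn't re-measure them, and the job is handed in with no verdict shown.

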